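# Thread the throttle spindle through a pair of carburettor bodies

### The job

Reassemble the carburettor pair: stand the wide and the narrow carburettor body upright in their own seats of the jig, with the flared bells facing away from the jig's back wall. Then slide the long spindle in at the open end plate, through both bodies and all three plates, until its shoulder is home against the first plate, and let go. Leave the short spindle and everything else on the bench where it is.

Things in the scene. Friction and masses are not known exactly. Their poses are not given: they have to be found in the camera images.
- jig: fixed aluminium jig. Origin: centre of its underside, z up. Spindle axis along y at x=0, z=50 mm. Base plate top z=8, x=-47..53, y=-76..76. Three upright bored plates 36 wide (x), top z=67: y=-70..-58, -3..9, 52..64 mm; bores 16 mm. Back wall x=34..41, top z=60: clears a body's spigot, not its bell, so bells face -x.
- jig_mouth (a point): centre of the open bore mouth on the first plate's outer face (jig 0,-70,50 mm). The spindle enters here, moving in the jig's +y; the third plate's bore is capped behind at y=64 mm. Axes as the jig's
- jig_wide_seat (a point): floor centre of the wide seat (jig 0,-30.5,8 mm): 55 mm clear between the plates; low rails (top z=14) with inner faces at x=-25 and 25 mm locate the body's foot with 3 mm play each way. Axes as the jig's
- jig_narrow_seat (a point): floor centre of the narrow seat (jig 0,30.5,8 mm): 43 mm clear between the plates; rails as in the wide seat. Axes as the jig's
- wide_carb: wide carburettor body, grey die-cast, 50 mm wide (y), 106 tall, on a flat 44 x 50 foot. Origin: centre of the underside; z up; flared intake bell (48 mm) at -x, plain spigot at +x to x=30 mm. Spindle bore 16 mm along y at x=0, z=42, in two 8 mm cheeks at the sides; open throat between. Deck 48 x 50 to z=72; on it a flat-sided cap to grip, 30 (x) x 28 (y), z=72..106. 0.25 kg
- wide_carb_bell (a point): centre of the wide body's bell opening (its x=-40, z=42 mm)
- narrow_carb: narrow carburettor body, grey die-cast, 38 mm wide (y), 106 tall, on a flat 44 x 38 foot. Origin: centre of the underside; z up; flared intake bell (37 mm) at -x, plain spigot at +x to x=30 mm. Spindle bore 16 mm along y at x=0, z=42, in two 8 mm cheeks at the sides; open throat between. Deck 48 x 38 to z=72; on it a flat-sided cap to grip, 30 (x) x 28 (y), z=72..106. 0.25 kg
- narrow_carb_bell (a point): centre of the narrow body's bell opening (its x=-40, z=42 mm)
- long_spindle: long spindle: steel rod 12 mm thick, 132 mm from shoulder to tip, last 9 mm tapered to 5.6 mm. Origin: on the axis at the shoulder's front face; +y to the tip. Shoulder disc 23 mm, y=-4..0; behind it a flat-sided dark grip block, 16 (x) x 20 (z) mm, y=-54..-4. 0.12 kg. The one to fit
- long_spindle_tip (a point): centre of the long spindle's tip
- short_spindle: short spindle: steel rod 12 mm thick, 90 mm from shoulder to tip, last 9 mm tapered to 5.6 mm. Origin: on the axis at the shoulder's front face; +y to the tip. Shoulder disc 23 mm, y=-4..0; behind it a flat-sided dark grip block, 16 (x) x 20 (z) mm, y=-54..-4. 0.12 kg. Leave it
- rest: fixed wooden rest; origin: centre of its underside. Base 6 mm thick, x=-65..65, y=-65..45 mm. Spindles lie level along y, tips to +y, axis z=46, at x=-40 and 40: grip block on a 10 mm wide post (top z=36, y=-64..-48), rod in a 16 mm wide notch (floor z=40, sides to z=50) of a 12 mm rail at y=30.
- float_bowl_1: die-cast float bowl, mouth down, 63x74x46 mm; origin: centre of its underside. A bystander: do not move it.
- float_bowl_2: die-cast float bowl, mouth down, 63x74x46 mm; origin: centre of its underside. A bystander: do not move it.
- pink_cup: pink plastic beaker, 67 mm wide, 69 mm tall; origin: centre of its underside. A bystander: do not move it.
- paint_tin: opened paint tin, 87 mm wide, 113 mm tall; origin: centre of its underside. A bystander: do not move it.
- cleaner_can: aerosol can, 67 mm wide, 194 mm tall; the can's axis lies 26 mm along +x from the origin; origin: centre of its underside. A bystander: do not move it.
- adj_wrench: adjustable wrench, 45x199x10 mm, along y; origin: centre of its underside. A bystander: do not move it.

How it is judged (in metres and radians):
On the way, in this order (a step that is already met when the one before it is completed fails the run):
1. both carburettor bodies stand in their own seats, bells away from the back wall (x of wide_carb in the frame of jig between -0.005 and 0.005 m and y of wide_carb in the frame of jig between -0.0355 and -0.0255 m and z of each of wide_carb, narrow_carb in the frame of jig below 0.012 m and angle between each of wide_carb, narrow_carb's own z axis and vertical below 0.05 rad and x of each of wide_carb_bell, narrow_carb_bell in the frame of jig below -0.03 m and x of narrow_carb in the frame of jig between -0.005 and 0.005 m and y of narrow_carb in the frame of jig between 0.0255 and 0.0355 m), for 0.2 s.
2. the spindle has passed through both bodies and reached the last plate (all of step 1 and x of long_spindle_tip in the frame of jig between -0.004 and 0.004 m and z of long_spindle_tip in the frame of jig between 0.045 and 0.055 m and angle between the y axis of long_spindle and the y axis of jig, either way round below 0.05 rad and y of long_spindle_tip in the frame of jig above 0.053 m), for 0.1 s.
At the end, for the whole second after the job is handed in: Both bodies upright (0.05 rad) within 5 mm of their own seats' centres, under 4 mm off the floor, bells away from the back wall; the long spindle through all, along the jig axis (0.05 rad, tip within 4 mm sideways, 5 mm in height), shoulder within 4.5 mm of the first plate; all at rest (all of step 1 and x of long_spindle_tip in the frame of jig between -0.004 and 0.004 m and z of long_spindle_tip in the frame of jig between 0.045 and 0.055 m and angle between the y axis of long_spindle and the y axis of jig, either way round below 0.05 rad and y of long_spindle_tip in the frame of jig above 0.0575 m and y of long_spindle in the frame of jig above -0.0745 m and linear speed of each of wide_carb, narrow_carb, long_spindle below 0.02 m/s); the robot touches nothing.
It fails at once if a bystander, or the short spindle, is moved more than 30 mm (distance of any of float_bowl_1, float_bowl_2, pink_cup, paint_tin, cleaner_can, adj_wrench, short_spindle from where it was at the start of the episode above 0.03 m).
It also fails if it takes over 72 s, if anything falls off the work surface, if the arm or the gripper's body presses on something with over 40 N, if the wrist force passes 120 N, or if a joint passes its speed limit or range.

### The arm

A 6-joint arm with a two-finger parallel gripper is mounted at the origin on a cart in front of the work surface, level with it; the furniture and walls round the work are solid. World frame = base frame: x ahead of the robot, y to its left, z up, the work surface at z = 0. Lengths are in m, angles in degrees, forces in N, time in s.
With the tool pointing down it reaches from about 0.4 to 0.825 m from the base axis. Payload 7 kg.
Tool frame: the origin (TCP) lies at the centre of the arm's flange, where the gripper is bolted on; the fingertips stand 178 mm ahead of it and the grasp point (between the pads) lies 159 mm ahead of it (tip_reach is the distance from the TCP to the fingertips, in m); z points along the fingers, y is the line along which they close (so a half turn about z gives the same grasp; the last joint's range is limited). The gripper opens to 88 mm and grips with 3 to 60 N. Pads are 19 mm wide; open, the fingers measure 130 mm over their backs; the gripper's body (78 mm by 193 mm) begins 47 mm behind the grasp point.
Start: joints at [83.6, 20.546, 0.682, 0, -70.136, -16.507], TCP at [0.263, 0.622, 0.405] pointing down, gripper open.
Joint ranges: [-176.03, 176.03], [-82.01, 121.73], [-58.28, 71.71], [-173.87, 95.51], [-174.79, -0.11], [-173.66, 173.66]. Speed limits (degrees/s): [136.94, 136.94, 172.46, 180, 180, 180].

### API

Orientations are given as [roll, pitch, yaw] about the fixed x, y, z axes, in that order (R = Rz(yaw) Ry(pitch) Rx(roll)).
In Python, from plant import * gives the robot as it stands.
- The arm moves only by the shell command python3 -m handwheel 'ROWS'. ROWS is JSON, a list of rows, each a list of 7 numbers: the opening, from -1 (shut) to 1 (fully open), then the shift along the tool's x, y, z as a fraction of full scale, then the turn, a rotation vector about the tool's x, y, z as a fraction of full scale. A call has 1 to 5 rows; each row shifts and turns the commanded pose from where the row before left it, along the tool's axes as they then stand; what a row does not reach is not made up. Full scale, the value 1, is 0.025 m for a shift and 6 degrees for a turn. A row lasts 1/8 s, in which the tool goes at most 62.5 mm and 10.7 degrees, less where a joint would pass 70% of its speed; a pose out of reach is approached as far as the arm can. A call with a number of a shift or a turn outside -1 to 1 is refused whole. A call with a gripper value outside its range is refused whole. The fingers move at their own pace and stop on an object; the grip force is fixed at half the most. Time passes only in rows, so rows that do not move let the fingers close. It gives the time, the measured TCP pose, the force, the opening and the grip force at its end, in the units of the state.
- get_obs(): the state, without advancing time (a new reading comes with each control period).
- snapshot(name): name is "scene" or "top" or "wrist"; returns a dict with "color" (384x512x3 uint8, red, green, blue), "fx", "fy", "cx", "cy" (pixels), "R" (3x3) and "t" (3): a world point X has camera coordinates R X + t; the wrist camera has in their place "tool_from_camera" (4x4, takes a point from camera to tool coordinates, whose origin is the TCP and whose axes are the flange's). Camera axes: x right, y down, z forward; pixel columns grow to the right and rows downward; lengths in m; the calibration is good to about 2 mm. A picture is of the moment at which its call begins: read the wrist's pose just before it. There is no depth.
- close_job(): hands the job in; it is judged then, once.
The state is a dict: "clock": time; "joint_pos": joint angles; "qvel": joint speeds; "tau": joint torques, N m; "tool_pos": TCP position; "orientation": TCP orientation; "force": force on the tool from outside, world axes, zero at the start; "moment": the same for the moment, N m; "opening": finger opening in m; "gripper_force": force on a finger pad.
Only numpy, scipy, OpenCV 4.12 (cv2) and the standard library are available. Lean on these libraries where they do the work, as an engineer would, in place of code of your own. Each camera call takes 0.05 s, during which the arm holds its last target. There are 200 camera calls.

## Working session

There is one attempt and no reset: what is moved stays moved. The work goes in short steps, Python scripts to look and compute and a shell command to move; the robot and the scene stay as the last step left them, time stands still between calls to the robot, and variables do not carry over. Pictures are saved under pics/ and viewed, at most 10 in all, crops included, and the job is handed in when it is done.

```bash
mkdir -p pics; ls; python3 - <<'E'
from plant import *
import cv2,numpy as np
print(get_obs())
for n in("scene","top"):
    s=snapshot(n);cv2.imwrite(f"pics/{n}0.png",cv2.resize(s["color"][...,::-1],(800,600),interpolation=cv2.INTER_CUBIC))
    cv2.imwrite(f"/tmp/{n}0.png",s["color"][...,::-1])
    print(n,s["fx"],s["fy"],s["cx"],s["cy"],s["R"],s["t"])
s=snapshot("wrist");print(s["tool_from_camera"],s["fx"],s["cx"],s["cy"])
E
```

```text
pics
{'clock': 0.0, 'joint_pos': array([ 8.36008535e+01,  2.05899236e+01,  6.33586987e-01, -1.97916646e-02,
       -7.01353027e+01, -1.65080966e+01]), 'qvel': array([-0.0197841 ,  0.03880106,  0.01809939,  0.0474737 , -0.06924088,
        0.07702069]), 'tau': array([-2.26786622e-03, -5.82717025e+01,  2.93043870e+01,  6.99736655e+00,
        6.81309117e-03, -1.51407144e-04]), 'tool_pos': array([0.26265001, 0.62158803, 0.40373912]), 'orientation': array([ 1.79906851e+02, -8.20329128e-03, -2.29139765e+01]), 'force': array([1.32718456, 0.14663347, 1.19123128]), 'moment': array([-0.02395932,  0.00032192, -0.01087537]), 'gripper_force': 0.0, 'opening': 0.08759170340300272}
scene 368.3201686002032 368.3201686002032 256.1456022457933 193.1456196472227 [[ 8.43449947e-01 -5.37207742e-01 -1.72363196e-04]
 [-3.42569111e-01 -5.37607848e-01 -7.70470120e-01]
 [ 4.13809849e-01  6.49912028e-01 -6.37476090e-01]] [-0.45874637  0.24249379  0.82154044]
top 411.17025898189587 411.17025898189587 262.0478571697283 186.26060574935056 [[-0.0042857  -0.99984171  0.01726826]
 [-0.9990504   0.0035323  -0.04342602]
 [ 0.04335815 -0.01743797 -0.9989074 ]] [0.01079755 0.52730225 1.54841882]
[[ 8.35290819e-04 -9.57541171e-01 -2.88295349e-01  7.97393038e-02]
 [ 9.99999538e-01  6.62693595e-04  6.96279121e-04  4.66408858e-04]
 [-4.75664444e-04 -2.88295798e-01  9.57541282e-01  1.98594070e-02]
 [ 0.00000000e+00  0.00000000e+00  0.00000000e+00  1.00000000e+00]] 317.1792368368067 256.75835870847897 192.985583049089
```

View pics/scene0.png

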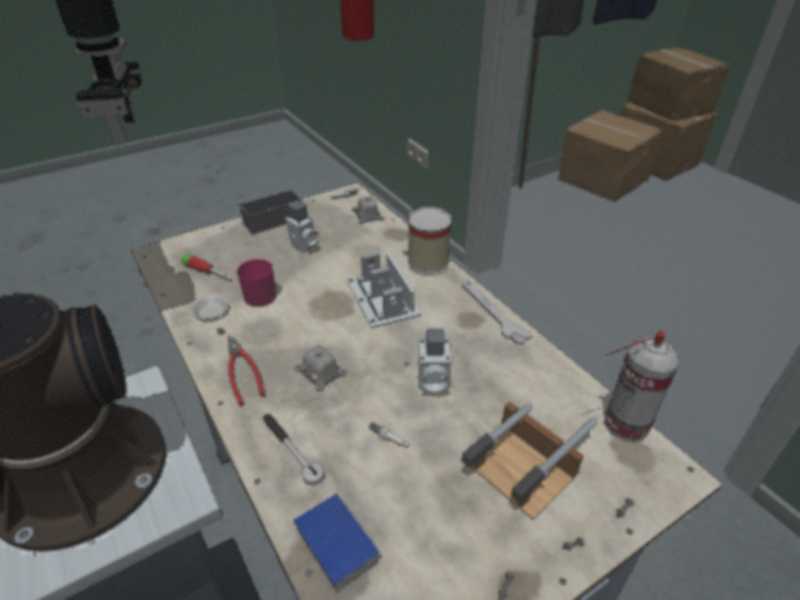

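View pics/top0.png

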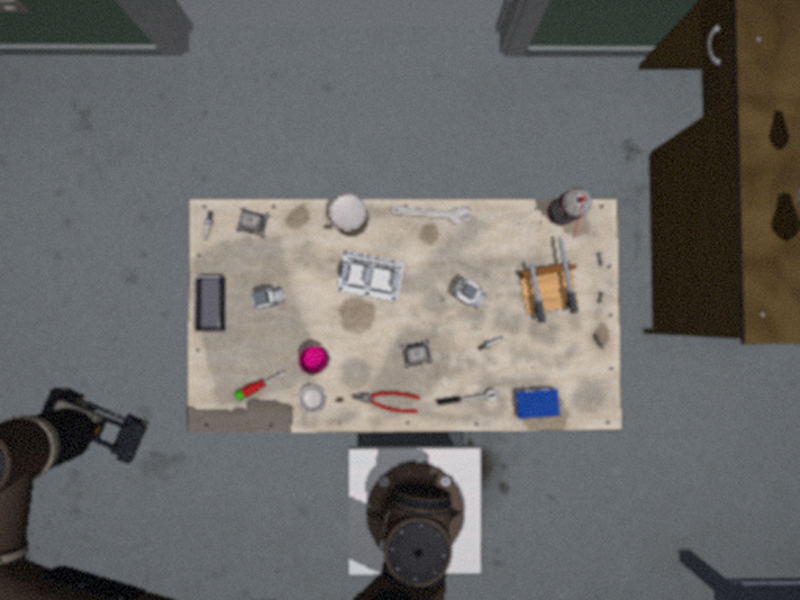

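Scene: jig in the middle (top view ~(370,277)), back wall away from robot; one body at left (267,296), other at right (468,291), rest with spindles at (548,288).

```bash
cat > h.py <<'E'
from plant import *
import cv2,numpy as np
from scipy.spatial.transform import Rotation as Ro
np.set_printoptions(precision=4,suppress=True)
def cam(name):
    """snapshot -> (bgr, K, Rwc, origin)"""
    o=get_obs(); s=snapshot(name)
    K=np.array([[s["fx"],0,s["cx"]],[0,s["fy"],s["cy"]],[0,0,1]])
    if name=="wrist":
        Rt=Ro.from_euler("xyz",o["orientation"],degrees=True).as_matrix(); T=np.array(s["tool_from_camera"])
        R=Rt@T[:3,:3]; c=Rt@T[:3,3]+o["tool_pos"]
    else:
        R=np.array(s["R"]).T; c=-R@np.array(s["t"])
    return s["color"][...,::-1].copy(),K,R,c
def ray(v,u): 
    _,K,R,c=v; d=R@np.linalg.inv(K)@np.array([u[0],u[1],1.]); return c,d/np.linalg.norm(d)
def onz(v,u,z): c,d=ray(v,u); return c+d*(z-c[2])/d[2]
def two(v1,u1,v2,u2):
    a,d=ray(v1,u1);b,e=ray(v2,u2); s=np.linalg.lstsq(np.c_[d,-e],b-a,rcond=None)[0]
    p,q=a+s[0]*d,b+s[1]*e; return (p+q)/2,np.linalg.norm(p-q)
def proj(v,X):
    _,K,R,c=v; p=K@R.T@(np.array(X)-c); return p[:2]/p[2]
def save(v,tag,scale=1.5625):
    cv2.imwrite(f"pics/{tag}.png",cv2.resize(v[0],None,fx=scale,fy=scale,interpolation=cv2.INTER_CUBIC))
    import pickle; pickle.dump(v,open(f"/tmp/{tag}.pkl","wb"))
def load(tag): 
    import pickle; return pickle.load(open(f"/tmp/{tag}.pkl","rb"))
def go(pos,yaw):
    """shift (in full scales, tool axes) and turn needed to reach pos/yaw with tool down"""
    o=get_obs(); R=Ro.from_euler("xyz",o["orientation"],degrees=True); G=Ro.from_euler("xyz",[180,0,yaw],degrees=True)
    print("now",o["tool_pos"],o["orientation"],"shift",R.inv().apply(np.array(pos)-o["tool_pos"])/.025,"turn",np.degrees((R.inv()*G).as_rotvec())/6)
E
python3 - <<'E'
from h import *
v=cam("top");s=1.5625
for n,p,z in [("narrow",(265,296),.09),("wide",(468,289),.09),("jig",(371,277),.03),("spA",(537,290),.05),("spB",(567,280),.05),("rest",(548,288),.006),("restW",(520,270),0),("bowl2",(416,354),.04),("cleaner",(577,203),.19),("tin",(347,213),.11),("cup",(313,359),.07)]:
    print(n,onz(v,(p[0]/s,p[1]/s),z))
E
```

```text
narrow [0.5137 0.3418 0.09  ]
wide [ 0.5281 -0.1251  0.09  ]
jig [0.5605 0.1012 0.03  ]
spA [ 0.527  -0.2937  0.05  ]
spB [ 0.5506 -0.3656  0.05  ]
rest [ 0.5338 -0.3303  0.006 ]
restW [ 0.5786 -0.2633  0.    ]
bowl2 [ 0.3764 -0.0057  0.04  ]
cleaner [ 0.7097 -0.353   0.19  ]
tin [0.7018 0.1522 0.11  ]
cup [0.3678 0.2342 0.07  ]
```

```bash
python3 -m handwheel '[[1,1,0.55,0,0,0,0],[1,1,0.55,0,0,0,0],[1,1,0.55,0,0,0,0],[1,1,0.55,0,0,0,0],[1,1,0.55,0,0,0,0]]' >/dev/null;  python3 -m handwheel '[[1,1,0.55,0,0,0,0],[1,1,0.55,0,0,0,0],[1,1,0.55,0,0,0,0],[1,1,0.55,0,0,0,0],[1,1,0.55,0,0,0,0]]'; python3 -m handwheel '[[1,1,0.5,0,0,0,-1],[1,1,0.5,0,0,0,-1],[1,1,0.5,0,0,0,-1],[1,0.5,0.5,0,0,0,-0.8],[1,0,0,0,0,0,0]]'; python3 - <<'E'
from h import *
v=cam("wrist");save(v,"w1")
go([.52,.30,.40],0)
E
```

```text
clock: 1.45
tool_pos: [0.4405, 0.3957, 0.4049]
orientation: [-180.0, -0.0, -22.9]
force: [-0.5, 0.3, 0.1]
opening: 0.0877
gripper_force: 0.0
clock: 2.08
tool_pos: [0.5124, 0.3247, 0.4048]
orientation: [-180.0, -0.0, -0.2]
force: [-0.1, -0.1, 0.2]
opening: 0.0876
gripper_force: 0.0
now [0.512  0.3254 0.4047] [-179.9931   -0.0008   -0.2796] shift [0.3247 1.0128 0.1894] turn [-0.0012 -0.0001 -0.0466]
```

View pics/w1.png

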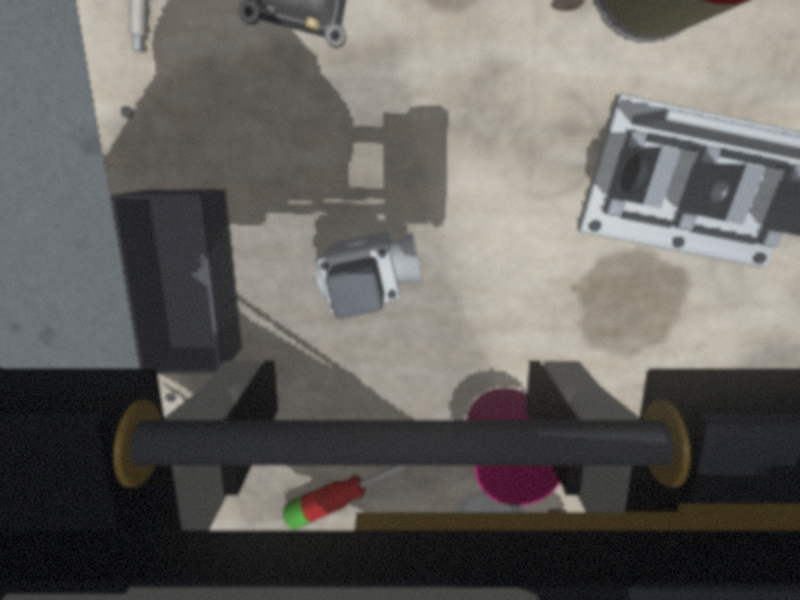

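Wrist view: narrow body cap at (355,290), bell to the right (410,260), i.e. toward −y; jig at right with edge slope ~11°, narrow seat on +y side, wall at +x.

```bash
python3 - <<'E'
from h import *
v=load("w1");s=1.5625
p=onz(v,(356/s,289/s),.106);print(p,get_obs()["joint_pos"])
j=[onz(v,(u[0]/s,u[1]/s),.008) for u in [(580,228),(765,265),(620,95)]];print(j)
d=j[0]-j[1];print(np.degrees(np.arctan2(d[1],d[0]))-90,np.linalg.norm(d))
go([p[0]-.03,p[1],.28],8)
E
```

```text
[0.5156 0.3498 0.106 ] [ 50.8645  14.163   -8.3383  -0.004  -67.4928  38.8574]
[array([0.5363, 0.1874, 0.008 ]), array([0.507 , 0.0406, 0.008 ]), array([0.63  , 0.1686, 0.008 ])]
-11.277672629481984 0.14959694974787402
now [0.512  0.3254 0.4047] [-179.9931   -0.0008   -0.2796] shift [-1.0613 -0.9715  4.9896] turn [-0.0011 -0.0002 -1.3799]
```

```bash
python3 -m handwheel '[[1,-0.25,-0.25,1,0,0,-0.7],[1,-0.25,-0.25,1,0,0,-0.7],[1,-0.25,-0.25,1,0,0,0],[1,-0.25,-0.25,1,0,0,0],[1,0,0,1,0,0,0]]'; python3 -m handwheel '[[1,0,0,0,0,0,0]]'; python3 - <<'E'
from h import *
v=cam("wrist");save(v,"w2")
a=load("w1")
x,y=355/1.5625,290/1.5625
A=cv2.resize(a[0][int(y)-45:int(y)+45,int(x)-60:int(x)+60],(480,360),interpolation=cv2.INTER_CUBIC)
q=proj(v,[.5156,.3498,.106]).astype(int);print(q, int(x)-60,int(y)-45)
cv2.imwrite("pics/w2c.png",cv2.resize(v[0],(800,600),interpolation=cv2.INTER_CUBIC))
E
```

```text
clock: 2.75
tool_pos: [0.4837, 0.3498, 0.2792]
orientation: [-180.0, -0.0, 8.3]
force: [0.6, -0.1, 0.5]
opening: 0.0878
gripper_force: 0.0
clock: 2.88
tool_pos: [0.4836, 0.349, 0.2781]
orientation: [179.9, 0.2, 8.3]
force: [0.3, -0.3, 0.6]
opening: 0.0874
gripper_force: 0.0
[260 195] 167 140
```

View pics/w2c.png

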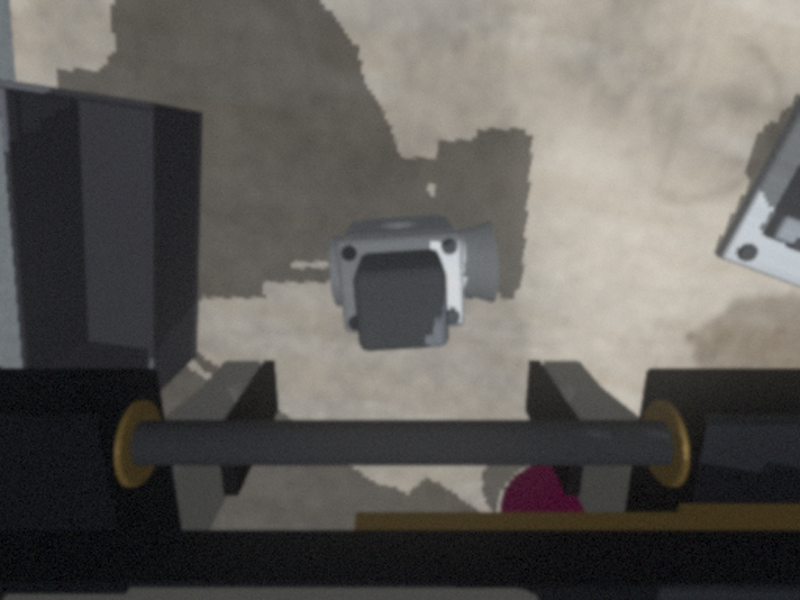

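Closer view: cap top face about (357..447, 263..348), deck bolts (348,253),(449,245),(452,317); flared bell clearly to the right.

```bash
python3 - <<'E'
from h import *
a,v=load("w1"),load("w2");s=1.5625
P=lambda u:(u[0]/s,u[1]/s)
print(two(a,P((357,288)),v,P((403,304))), two(a,P((360.5,311)),v,P((405,347))))
print(onz(v,P((403,304)),.106),onz(a,P((357,288)),.106))
b=[onz(v,P(u),.072) for u in [(348,253),(449,245),(353,322),(452,317)]];print(b,np.mean(b,0))
for i,k in((1,0),(3,2)):
    d=b[k]-b[i];print(np.degrees(np.arctan2(d[1],d[0])))
c=[onz(v,P(u),.106) for u in [(362,350),(447,344)]];d=c[0]-c[1];print(c,np.degrees(np.arctan2(d[1],d[0])),np.linalg.norm(d))
E
```

```text
(array([0.5121, 0.3505, 0.0927]), np.float64(0.0009402616173961706)) (array([0.5006, 0.3481, 0.1033]), np.float64(0.0012730676638947537))
[0.5157 0.3513 0.106 ] [0.5162 0.3492 0.106 ]
[array([0.5224, 0.3733, 0.072 ]), array([0.531 , 0.3357, 0.072 ]), array([0.495 , 0.3681, 0.072 ]), array([0.5028, 0.3296, 0.072 ])] [0.5128 0.3517 0.072 ]
102.86345712443836
101.30954473802464
[array([0.498 , 0.3624, 0.106 ]), array([0.5041, 0.335 , 0.106 ])] 102.58516338843411 0.028111706752594563
```

```bash
python3 -c "
from h import *
go([.5143,.3515,.255],12)"
```

```text
now [0.4842 0.3494 0.2795] [179.9396   0.0478   8.2814] shift [1.2062 0.0899 0.9799] turn [ 0.0098  0.0083 -0.6198]
```

```bash
python3 -m handwheel '[[1,0.6,0.1,0,0,0,-0.62],[1,0.6,-0.05,0,0,0,0],[1,0,0,0.98,0,0,0],[1,0,0,0,0,0,0]]'; python3 -c "
from h import *
go([.5143,.3515,.255],12)"; python3 -m handwheel '[[-1,0,0,0,0,0,0],[-1,0,0,0,0,0,0],[-1,0,0,0,0,0,0],[-1,0,0,0,0,0,0]]'
```

```text
clock: 3.42
tool_pos: [0.5141, 0.3531, 0.2542]
orientation: [179.9, 0.1, 11.9]
force: [-0.4, 0.1, -0.0]
opening: 0.0877
gripper_force: 0.0
now [0.5141 0.3531 0.2542] [179.9207   0.1179  11.8917] shift [-0.0057  0.0638 -0.0311] turn [ 0.0132  0.0197 -0.018 ]
clock: 3.92
tool_pos: [0.514, 0.3535, 0.2556]
orientation: [-180.0, -0.0, 12.0]
force: [-0.0, -0.3, -0.7]
opening: 0.0533
gripper_force: 0.0
```

```bash
python3 -m handwheel '[[-1,0,0,0,0,0,0],[-1,0,0,0,0,0,0],[-1,0,0,0,0,0,0],[-1,0,0,0,0,0,0]]'; python3 -m handwheel '[[-1,0,0,-0.5,0,0,0],[-1,0,0,-1,0,0,0],[-1,0,0,-1,0,0,1],[-1,0,0,-1,0,0,1],[-1,0,0,-1,0,0,1]]';python3 -m handwheel '[[-1,0,0,-0.5,0,0,1],[-1,0,0,0,0,0,1],[-1,0,0,0,0,0,1],[-1,0,0,0,0,0,1],[-1,0,0,0,0,0,1]]';python3 -m handwheel '[[-1,0,0,0,0,0,1],[-1,0,0,0,0,0,1],[-1,0,0,0,0,0,1],[-1,0,0,0,0,0,1],[-1,0,0,0,0,0,1]]';python3 -m handwheel '[[-1,0,0,0,0,0,1],[-1,0,0,0,0,0,1],[-1,0,0,0,0,0,1],[-1,0,0,0,0,0,1],[-1,0,0,0,0,0,1]]'; python3 -m handwheel '[[-1,0,0,0,0,0,0.9]]';python3 -c "
from h import *
go([.56,.24,.38],-101.3)"
```

```text
clock: 4.42
tool_pos: [0.514, 0.3534, 0.2551]
orientation: [180.0, 0.0, 12.0]
force: [-0.0, -0.5, 0.8]
opening: 0.0298
gripper_force: 30.0
clock: 5.05
tool_pos: [0.5139, 0.3532, 0.3691]
orientation: [-180.0, 0.0, -6.2]
force: [0.6, -0.3, -2.5]
opening: 0.03
gripper_force: 30.0
clock: 5.68
tool_pos: [0.5139, 0.3533, 0.3807]
orientation: [180.0, 0.0, -36.2]
force: [-0.1, 1.4, -3.2]
opening: 0.0299
gripper_force: 30.0
clock: 6.3
tool_pos: [0.5139, 0.3532, 0.3807]
orientation: [180.0, 0.0, -66.2]
force: [0.1, -0.4, -2.7]
opening: 0.0297
gripper_force: 30.0
clock: 6.92
tool_pos: [0.5139, 0.3533, 0.3807]
orientation: [180.0, 0.0, -96.2]
force: [0.2, -0.8, -1.9]
opening: 0.0296
gripper_force: 30.0
clock: 7.05
tool_pos: [0.5139, 0.3532, 0.3807]
orientation: [180.0, -0.0, -101.6]
force: [0.3, 0.6, -2.0]
opening: 0.0298
gripper_force: 30.0
now [0.5139 0.3532 0.3807] [ 179.9905   -0.0034 -101.5777] shift [ 4.0671 -2.7166  0.0274] turn [ 0.0016 -0.0006 -0.0463]
```

```bash
python3 -c "
from h import *
v=cam('wrist');save(v,'w3')"; python3 -m handwheel '[[-1,1,-0.7,0,0,0,0],[-1,1,-0.7,0,0,0,0],[-1,1,-0.7,0,0,0,0],[-1,0.5,-0.6,0,0,0,0],[-1,0,0,0,0,0,0]]';python3 -c "
from h import *
v=cam('wrist');save(v,'w4')
a=load('w3')
f=lambda v:cv2.resize(v[0][:240],(640,300),interpolation=cv2.INTER_CUBIC)
cv2.imwrite('pics/w34.png',np.vstack([f(a),f(v)]))
go([.56,.24,.38],-101.3)"
```

```text
clock: 7.72
tool_pos: [0.5637, 0.2534, 0.3804]
orientation: [-180.0, 0.0, -101.4]
force: [-1.1, -0.2, -3.0]
opening: 0.0303
gripper_force: 30.0
now [0.5633 0.2541 0.3803] [-179.9988    0.0124 -101.4174] shift [0.5785 0.0195 0.0111] turn [-0.0002  0.0021 -0.0196]
```

View pics/w34.png

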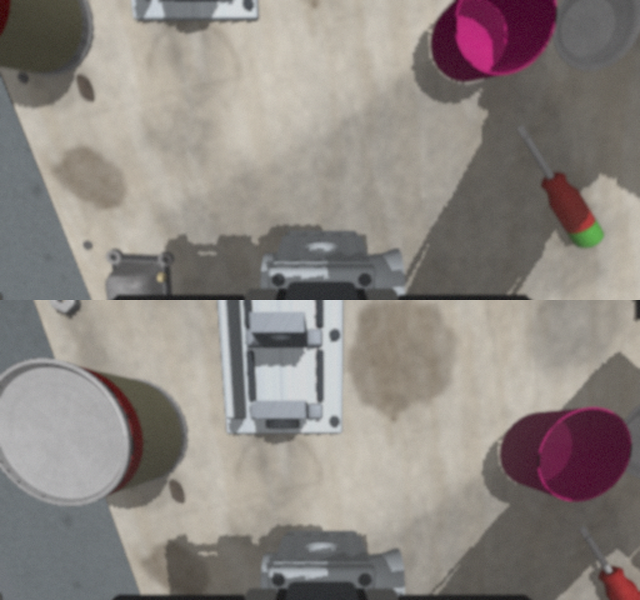

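```bash
python3 -m handwheel '[[-1,1,0,0,0,0,0],[-1,1,0,0,0,0,0],[-1,0,0,0,0,0,0]]';python3 -c "
from h import *
v=cam('wrist');save(v,'w5')
f=lambda v:cv2.resize(v[0][:240],(800,375),interpolation=cv2.INTER_CUBIC)
cv2.imwrite('pics/w5b.png',f(v)[:,:])
print(get_obs()['tool_pos'])"
```

```text
clock: 8.15
tool_pos: [0.5523, 0.2033, 0.3806]
orientation: [180.0, 0.0, -101.4]
force: [0.2, 0.1, -2.6]
opening: 0.0299
gripper_force: 30.0
[0.5526 0.2041 0.3807]
```

View pics/w5b.png

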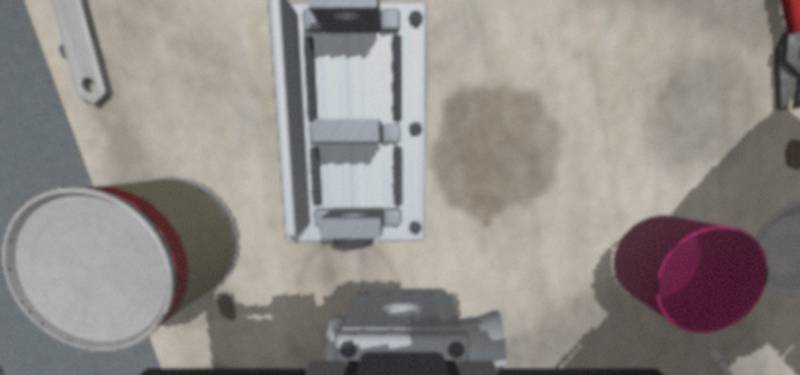

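Jig fully visible: base corners (424,240), (426,3), (288,241); middle plate top (311–381, ~120–143); held body bell to the right = away from wall.

```bash
cat > jig.py <<'E'
from h import *
a,v=load("w4"),load("w5");s=1.5625
P=lambda u,s=s:(u[0]/s,u[1]/s)
print("corner tri",two(a,P((341,134),1.25),v,P((424,240))),two(a,P((228,134),1.25),v,P((288,241))))
# plate 3 top near-left/right corners
J=np.array([[-47,76,8],[-47,-76,8],[53,76,8],[18,3,67],[-18,3,67]])/1000
W=np.array([onz(v,P(u),z) for u,z in [((424,240),.008),((426,3),.008),((288,241),.008),((311,131.5),.067),((381,131.5),.067)]])
A=J[:,:2]-J[:,:2].mean(0);B=W[:,:2]-W[:,:2].mean(0)
th=np.arctan2((A[:,0]*B[:,1]-A[:,1]*B[:,0]).sum(),(A*B).sum())
R=np.array([[np.cos(th),-np.sin(th)],[np.sin(th),np.cos(th)]]);t=W[:,:2].mean(0)-R@J[:,:2].mean(0)
print("yaw",np.degrees(th),"t",t,"res",1000*(J[:,:2]@R.T+t-W[:,:2]).round(4))
for n,p in(("mouth",(0,-.07)),("wide",(0,-.0305)),("narrow",(0,.0305))):print(n,R@p+t)
E
python3 jig.py
```

```text
corner tri (array([ 0.534 ,  0.1893, -0.0009]), np.float64(0.0005061554107993151)) (array([0.6306, 0.1697, 0.0043]), np.float64(6.591783923890267e-05))
yaw -10.842007196558217 t [0.5651 0.1053] res [[-0.6  1. ]
 [-0.3 -1. ]
 [ 1.9  0.7]
 [-2.1  0.2]
 [ 1.1 -0.8]]
mouth [0.5519 0.0365]
wide [0.5594 0.0753]
narrow [0.5708 0.1352]
```

```bash
python3 - <<'E'
from h import *
v=load("w5");s=1.5625;o=get_obs()
R=Ro.from_euler("xyz",o["orientation"],degrees=True)
for u in((348,348),(455,348)):print(R.inv().apply(onz(v,(u[0]/s,u[1]/s),o["tool_pos"][2]-.183)-o["tool_pos"])*1000)
go([.5712,.1352,.343],-100.9)
E
```

```text
[ 13.621  -19.9454 183.0006]
[ 13.6429  17.8773 182.9869]
now [0.5526 0.2041 0.3807] [-179.9793    0.0281 -101.433 ] shift [ 2.5549 -1.2734  1.5056] turn [-0.0035  0.0047 -0.0888]
```

```bash
python3 -m handwheel '[[-1,1,-0.5,0.3,0,0,-0.09],[-1,1,-0.5,0.4,0,0,0],[-1,0.57,-0.27,0.4,0,0,0],[-1,0,0,0.4,0,0,0],[-1,0,0,0,0,0,0]]'; python3 -c "
from h import *
go([.5712,.1352,.263],-100.9)"
```

```text
clock: 8.82
tool_pos: [0.5717, 0.1364, 0.3417]
orientation: [179.9, -0.1, -100.9]
force: [-0.1, 0.3, -2.1]
opening: 0.03
gripper_force: 30.0
now [0.5717 0.1364 0.3417] [ 179.925    -0.0526 -100.8506] shift [0.0479 0.0053 3.1476] turn [ 0.0125 -0.0088  0.0082]
```

```bash
python3 -m handwheel '[[-1,0.05,0,0.8,0,0,0],[-1,0,0,0.6,0,0,0],[-1,0,0,0.4,0,0,0],[-1,0,0,0.4,0,0,0],[-1,0,0,0.4,0,0,0]]'; python3 -m handwheel '[[-1,0,0,0.3,0,0,0],[-1,0,0,0.2,0,0,0],[-1,0,0,0,0,0,0]]'; python3 -c "
from h import *
go([.5712,.1352,.263],-100.9)"
```

```text
clock: 9.45
tool_pos: [0.5718, 0.1351, 0.2773]
orientation: [-180.0, 0.0, -100.8]
force: [0.2, 0.4, -2.1]
opening: 0.0297
gripper_force: 30.0
clock: 9.82
tool_pos: [0.5716, 0.1349, 0.2648]
orientation: [180.0, -0.0, -100.9]
force: [-0.3, -0.8, -2.1]
opening: 0.0299
gripper_force: 30.0
now [0.5716 0.1349 0.2648] [ 179.9746   -0.0233 -100.8507] shift [-0.0098  0.0195  0.0728] turn [ 0.0042 -0.0039  0.0082]
```

```bash
python3 -m handwheel '[[-1,0,0,0.1,0,0,0],[0.05,0,0,0,0,0,0],[0.05,0,0,0,0,0,0],[0.05,0,0,0,0,0,0],[0.05,0,0,-0.5,0,0,0]]'; python3 -m handwheel '[[0.05,0,0,-1,0,0,0],[0.05,0,0,-1,0,0,0],[1,1,0,-1,0,0,0],[1,1,0,0,0,0,0],[1,1,0,0,0,0,0]]'; python3 -m handwheel '[[1,1,0,0,0,0,0],[1,1,0,0,0,0,0],[1,1,0,0,0,0,0],[1,1,0,0,0,0,0],[1,1,0,0,0,0,0]]'; python3 -m handwheel '[[1,1,0,0,0,0,0],[1,0,0,0,0,0,0]]'; python3 -c "
from h import *
v=cam('wrist');save(v,'w6')"
```

```text
clock: 10.45
tool_pos: [0.5714, 0.1348, 0.2748]
orientation: [179.9, -0.1, -100.9]
force: [0.1, -0.9, 0.1]
opening: 0.0461
gripper_force: 0.0
clock: 11.08
tool_pos: [0.557, 0.06, 0.3504]
orientation: [-180.0, 0.0, -100.8]
force: [-0.6, 0.1, -1.5]
opening: 0.0705
gripper_force: 0.0
clock: 11.7
tool_pos: [0.5333, -0.0631, 0.3495]
orientation: [179.9, -0.0, -100.9]
force: [-0.2, -0.6, -0.1]
opening: 0.0873
gripper_force: 0.0
clock: 11.95
tool_pos: [0.5284, -0.0879, 0.3495]
orientation: [179.9, -0.0, -101.0]
force: [-0.1, 0.9, 0.4]
opening: 0.0876
gripper_force: 0.0
```

View pics/w6.png

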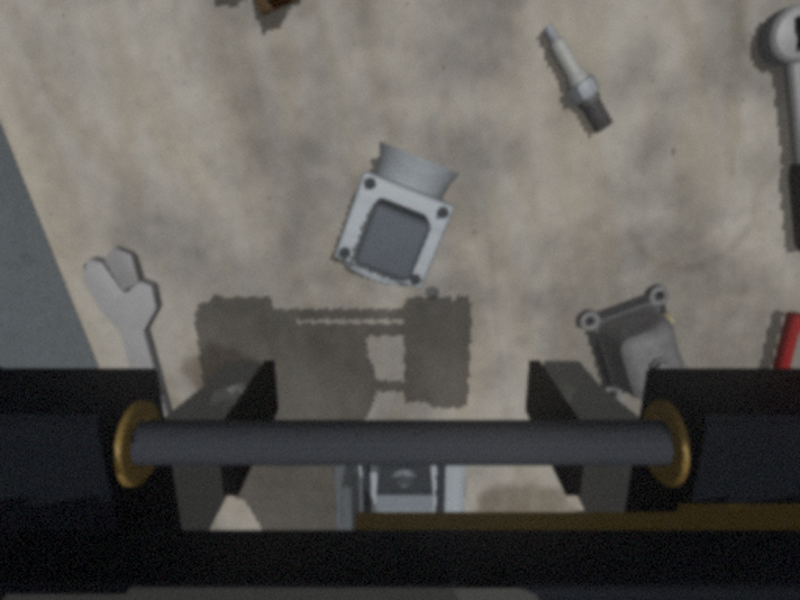

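View: wide body cap centre (393,240), bolts (370,184),(442,213),(345,253),(415,281), bell up-right at (415,165).

```bash
python3 - <<'E'
from h import *
v=load("w6");s=1.5625
b=np.array([onz(v,(u[0]/s,u[1]/s),.072) for u in [(370,184),(442,213),(345,253),(415,281)]]);print(b,b.mean(0))
for i,k in((0,2),(1,3)):
    d=b[k]-b[i];print("body yaw",np.degrees(np.arctan2(d[1],d[0])),np.linalg.norm(d))
d=b[1]-b[0];print("y axis",np.degrees(np.arctan2(d[1],d[0])),np.linalg.norm(d))
print("cap",onz(v,(393/s,240/s),.106),get_obs()["joint_pos"])
c=b.mean(0);go([c[0]+.007,c[1]+.035,.29],-101)
E
```

```text
[[ 0.5328 -0.1537  0.072 ]
 [ 0.4994 -0.1324  0.072 ]
 [ 0.5531 -0.1216  0.072 ]
 [ 0.5196 -0.0996  0.072 ]] [ 0.5262 -0.1268  0.072 ]
body yaw 57.76057725655475 0.038051356225555694
body yaw 58.39419837122223 0.03860690525001188
y axis 147.47594846782656 0.03960566717376451
cap [ 0.5253 -0.1291  0.106 ] [ 11.6073  10.0496 -21.3598  -0.006  -58.6605 -22.566 ]
now [ 0.5287 -0.0872  0.3496] [ 179.9335   -0.0221 -100.9619] shift [ 0.1477 -0.2132  2.3841] turn [ 0.0111 -0.0037  0.0064]
```

```bash
python3 -m handwheel '[[1,0,0,0.4,0,0,-1],[1,0,0,0.4,0,0,-1],[1,0,0,0.4,0,0,-1],[1,0,0,0.4,0,0,-1],[1,0,0,0.4,0,0,-1]]';python3 -m handwheel '[[1,0,0,0,0,0,-1],[1,0,0,0,0,0,-1],[1,0,0,0,0,0,-1],[1,0,0,0,0,0,-1],[1,0,0,0,0,0,-1]]';python3 -m handwheel '[[1,-0.35,0.9,0,0,0,-1],[1,-0.35,0.6,0,0,0,-0.5],[1,0,0,0,0,0,0]]'; python3 - <<'E'
from h import *
v=cam('wrist');save(v,'w7');a=load("w6")
g=cv2.GaussianBlur(cv2.cvtColor(v[0],cv2.COLOR_BGR2GRAY),(5,5),0)
s=1.5625;out=[]
for u in [(370,184),(442,213),(345,253),(415,281)]:
    w=(u[0]/s,u[1]/s);q=proj(v,onz(a,w,.072));x,y=np.round(q).astype(int)
    m=cv2.minMaxLoc(g[y-7:y+8,x-7:x+8]);p=(x-7+m[2][0],y-7+m[2][1])
    X,e=two(a,w,v,p);print(q,p,m[:2],X,e,onz(v,p,.072));out.append(onz(v,p,.072))
print(np.mean(out,0))
go([.5262,-.1268,.255],-32)
E
```

```text
clock: 12.62
tool_pos: [0.5293, -0.0856, 0.2995]
orientation: [180.0, 0.0, -70.6]
force: [0.2, -0.2, 0.4]
opening: 0.0875
gripper_force: 0.0
clock: 13.25
tool_pos: [0.5293, -0.0856, 0.2998]
orientation: [180.0, 0.0, -40.6]
force: [0.1, 0.7, -1.0]
opening: 0.0877
gripper_force: 0.0
clock: 13.62
tool_pos: [0.4914, -0.1047, 0.3001]
orientation: [180.0, 0.0, -31.9]
force: [-0.1, -0.5, 0.1]
opening: 0.0879
gripper_force: 0.0
[286.9995 127.7503] (np.int64(287), np.int64(126)) (74.0, 177.0) [ 0.5332 -0.154   0.0688] 0.0008901068541378376 [ 0.5337 -0.1543  0.072 ]
[284.6761 186.8349] (np.int64(285), np.int64(186)) (48.0, 97.0) [ 0.4994 -0.1326  0.071 ] 0.0005669774441985108 [ 0.4998 -0.1329  0.072 ]
[228.0365 127.3046] (np.int64(227), np.int64(126)) (68.0, 168.0) [ 0.5539 -0.1207  0.0662] 0.00017296200790351636 [ 0.5541 -0.1214  0.072 ]
[228.0312 187.0395] (np.int64(228), np.int64(186)) (49.0, 130.0) [ 0.5197 -0.0991  0.0693] 0.0004601670090472583 [ 0.5202 -0.1     0.072 ]
[ 0.527  -0.1272  0.072 ]
now [ 0.4922 -0.1045  0.3002] [-179.9935   -0.0104  -31.889 ] shift [1.6254 0.041  1.8088] turn [-0.0011 -0.0017  0.0185]
```

```bash
python3 -m handwheel '[[1,0.85,0.05,0,0,0,0],[1,0.8,0,0,0,0,0],[1,0,0,0.8,0,0,0],[0.3,0,0,1,0,0,0],[0,0,0,0,0,0,0]]';python3 -c "
from h import *
go([.5267,-.127,.255],-32)"; python3 -m handwheel '[[-1,0,0,0,0,0,0],[-1,0,0,0,0,0,0],[-1,0,0,0,0,0,0],[-1,0,0,0,0,0,0]]'
```

```text
clock: 14.3
tool_pos: [0.5265, -0.1272, 0.2534]
orientation: [179.9, 0.2, -31.9]
force: [0.4, 0.2, 1.5]
opening: 0.0732
gripper_force: 0.0
now [ 0.5265 -0.1272  0.2534] [179.8668   0.181  -31.8871] shift [ 0.0013 -0.0101 -0.0655] turn [0.0222 0.0301 0.0189]
clock: 14.8
tool_pos: [0.5267, -0.1275, 0.2557]
orientation: [-180.0, -0.0, -31.8]
force: [-0.2, -0.6, -0.3]
opening: 0.0331
gripper_force: 0.0
```

```bash
python3 -m handwheel '[[-1,0,0,0,0,0,0],[-1,0,0,0,0,0,0],[-1,0,0,-0.3,0,0,0],[-1,0,0,-1,0,0,0],[-1,0,0,-1,0,0,1]]'; python3 -m handwheel '[[-1,0,0,-1,0,0,1],[-1,0,0,-1,0,0,1],[-1,0,0,0,0,0,1],[-1,0,0,0,0,0,1],[-1,0,0,0,0,0,1]]';python3 -m handwheel '[[-1,0,0,0,0,0,1],[-1,0,0,0,0,0,1],[-1,0,0,0,0,0,1],[-1,0,0,0,0,0,1],[-1,0,0,0,0,0,1]]';python3 -m handwheel '[[-1,-1,0,0,0,0,0.5],[-1,-1,0,0,0,0,0],[-1,-1,0,0,0,0,0],[-1,-1,0,0,0,0,0],[-1,-1,0,0,0,0,0]]';python3 -m handwheel '[[-1,-1,0.1,0,0,0,0],[-1,0,0,0,0,0,0]]';python3 -c "
from h import *
go([.5600,.0753,.33],-100.9)
v=cam('wrist');save(v,'w8')
cv2.imwrite('pics/w8.png',v[0])"
```

```text
clock: 15.42
tool_pos: [0.5263, -0.1274, 0.3129]
orientation: [179.9, 0.1, -38.0]
force: [0.5, 0.7, -2.6]
opening: 0.0297
gripper_force: 30.0
clock: 16.05
tool_pos: [0.5262, -0.1274, 0.3625]
orientation: [180.0, 0.0, -68.1]
force: [0.0, -0.2, -4.6]
opening: 0.0296
gripper_force: 30.0
clock: 16.68
tool_pos: [0.5262, -0.1275, 0.3624]
orientation: [179.9, 0.0, -98.1]
force: [-0.2, -0.1, -2.2]
opening: 0.0296
gripper_force: 30.0
clock: 17.3
tool_pos: [0.5486, -0.0038, 0.3624]
orientation: [179.9, -0.0, -100.9]
force: [1.0, -0.0, -2.9]
opening: 0.0299
gripper_force: 30.0
clock: 17.55
tool_pos: [0.551, 0.0218, 0.3624]
orientation: [179.9, -0.0, -100.8]
force: [0.3, -0.0, -3.3]
opening: 0.0299
gripper_force: 30.0
now [0.551  0.0218 0.3624] [ 179.9482   -0.007  -100.7507] shift [-2.1712  0.0442  1.2955] turn [ 0.0086 -0.0012  0.0249]
```

```bash
python3 - <<'E'
from h import *
v=load('w8');o=get_obs();R=Ro.from_euler("xyz",o["orientation"],degrees=True)
g=cv2.GaussianBlur(cv2.cvtColor(v[0],cv2.COLOR_BGR2GRAY),(5,5),0)
for yy in(-.019,.019):
    q=proj(v,R.apply([.0198,yy,.183])+o["tool_pos"]);x,y=np.round(q).astype(int)
    m=cv2.minMaxLoc(g[y-6:y+7,x-6:x+7]);p=(x-6+m[2][0],y-6+m[2][1])
    print(q,p,m[:2],R.inv().apply(onz(v,p,o["tool_pos"][2]-.183)-o["tool_pos"])*1000)
E
python3 -m handwheel '[[-1,-0.8,0.02,0.3,0,0,0.03],[-1,-0.8,0.02,0.4,0,0,0],[-1,-0.57,0,0.4,0,0,0],[-1,0,0,0.2,0,0,0],[-1,0,0,0,0,0,0]]';python3 -c "
from h import *
go([.5600,.0753,.263],-100.9)"
```

```text
[224.649  209.2191] (np.int64(224), np.int64(211)) (71.0, 176.0) [ 18.7721 -19.382  182.9867]
[294.3024 209.3057] (np.int64(291), np.int64(211)) (51.0, 161.0) [ 18.8067  17.2329 183.0245]
clock: 18.23
tool_pos: [0.5603, 0.074, 0.3294]
orientation: [179.9, -0.1, -101.0]
force: [1.0, -0.9, -3.8]
opening: 0.0296
gripper_force: 30.0
now [0.5603 0.074  0.3294] [ 179.9243   -0.0609 -101.0033] shift [-0.0514  0.0167  2.6542] turn [ 0.0126 -0.0101 -0.0172]
```

```bash
python3 -m handwheel '[[-1,-0.02,0,0.6,0,0,0],[-1,0,0,0.5,0,0,0],[-1,0,0,0.4,0,0,0],[-1,0,0,0.4,0,0,0],[-1,0,0,0.4,0,0,0]]'; python3 -m handwheel '[[-1,0,0,0.2,0,0,0],[-1,0,0,0.15,0,0,0],[-1,0,0,0,0,0,0]]'; python3 -c "
from h import *
go([.5600,.0753,.263],-100.9)"
```

```text
clock: 18.85
tool_pos: [0.5606, 0.0744, 0.272]
orientation: [-180.0, -0.0, -101.0]
force: [-0.2, -0.8, -2.9]
opening: 0.0301
gripper_force: 30.0
clock: 19.23
tool_pos: [0.5607, 0.0745, 0.264]
orientation: [-180.0, 0.0, -101.0]
force: [-0.5, 0.5, -2.4]
opening: 0.0299
gripper_force: 30.0
now [0.5607 0.0745 0.264 ] [-179.9845    0.0069 -101.022 ] shift [-0.0254  0.032   0.0401] turn [-0.0026  0.0012 -0.0203]
```

```bash
python3 -m handwheel '[[-1,0,0,0.06,0,0,0],[0.05,0,0,0,0,0,0],[0.05,0,0,0,0,0,0],[0.05,0,0,0,0,0,0],[0.05,0,0,-0.5,0,0,0]]'; python3 -m handwheel '[[0.05,0,0,-1,0,0,0],[0.05,0,0,-1,0,0,0],[0.05,1,0,-1,0,0,0],[0.05,1,0,0,0,0,0],[0.05,1,0,0,0,0,0]]'; python3 -m handwheel '[[0.05,1,-0.15,0,0,0,0],[0.05,1,-0.15,0,0,0,0],[0.05,1,-0.15,0,0,0,0],[0.05,1,-0.15,0,0,0,0],[0.05,1,-0.15,0,0,0,0]]';  python3 -m handwheel '[[0.05,1,-0.15,0,0,0,0],[0.05,1,-0.15,0,0,0,0],[0.05,1,-0.15,0,0,0,0],[0.05,1,-0.15,0,0,0,0],[0.05,1,-0.15,0,0,0,0]]';python3 -m handwheel '[[0.05,1,-0.15,0,0,0,0],[0.05,0.5,0,0,0,0,0],[0.05,0,0,0,0,0,0]]'; python3 -c "
from h import *
v=cam('wrist');save(v,'w9')"
```

```text
clock: 19.85
tool_pos: [0.5603, 0.0743, 0.2745]
orientation: [179.9, -0.1, -101.0]
force: [1.0, 0.8, -0.1]
opening: 0.0461
gripper_force: 0.0
clock: 20.48
tool_pos: [0.546, 0.0002, 0.3514]
orientation: [-179.9, 0.0, -101.0]
force: [0.3, -0.2, 0.4]
opening: 0.0462
gripper_force: 0.0
clock: 21.1
tool_pos: [0.5406, -0.1263, 0.3509]
orientation: [-179.9, 0.0, -101.0]
force: [0.6, -0.5, -0.6]
opening: 0.0456
gripper_force: 0.0
clock: 21.72
tool_pos: [0.5351, -0.2526, 0.3509]
orientation: [-179.9, -0.0, -101.0]
force: [-0.1, -0.4, -0.0]
opening: 0.0462
gripper_force: 0.0
clock: 22.1
tool_pos: [0.5314, -0.2897, 0.3502]
orientation: [-180.0, 0.0, -101.1]
force: [0.1, -0.0, 0.1]
opening: 0.046
gripper_force: 0.0
```

View pics/w9.png

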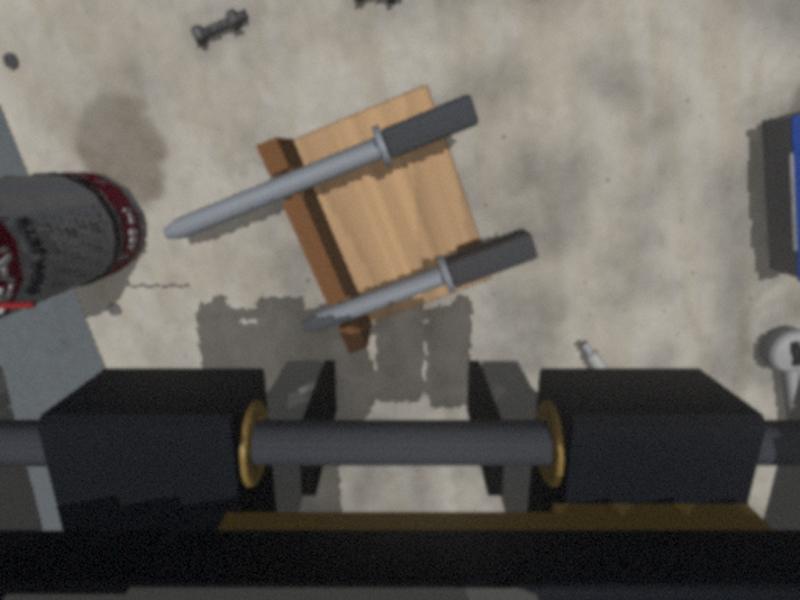

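Long spindle is the upper one: tip (170,231), shoulder (382,146), block end (474,112); short one is below and stays.

```bash
python3 -m handwheel '[[0.05,0.7,0,0.7,0,0,0],[0.05,0.7,0,0.7,0,0,0],[0.05,0,0,0.6,0,0,0],[0.05,0,0,0,0,0,0]]'; python3 - <<'E'
from h import *
v=cam('wrist');save(v,'w10');a=load('w9');s=1.5625
tip=onz(a,(170/s,231/s),.046);sh=onz(a,(380/s,146/s),.046);be=onz(a,(474/s,112/s),.056)
d=tip-sh;print("tip,sh,be",tip,sh,be,np.linalg.norm(d),np.degrees(np.arctan2(d[1],d[0])),np.linalg.norm((be-sh)[:2]))
def block(v,X):
    q=proj(v,X);m=(v[0].max(2)<95).astype(np.uint8)
    m=cv2.morphologyEx(m,cv2.MORPH_OPEN,np.ones((3,3)))
    cs,_=cv2.findContours(m,0,2)
    c=max((c for c in cs if cv2.pointPolygonTest(c,(float(q[0]),float(q[1])),True)>-5),key=cv2.contourArea)
    return q,cv2.minAreaRect(c)
X=(sh+be)/2;X[2]=.056
r=[block(a,X),block(v,X)];print(r)
print(two(a,r[0][1][0],v,r[1][1][0]))
E
```

```text
clock: 22.65
tool_pos: [0.5243, -0.3237, 0.2977]
orientation: [179.8, 0.0, -101.1]
force: [-0.9, 0.6, 0.3]
opening: 0.0462
gripper_force: 0.0
tip,sh,be [ 0.6564 -0.3505  0.046 ] [ 0.5285 -0.373   0.046 ] [ 0.4768 -0.3799  0.056 ] 0.12988812431057026 9.976466190950712 0.052100079673042664
[(array([272.7497,  82.5837]), ((275.11444091796875, 82.26963806152344), (22.735576629638672, 61.9300422668457), 67.01127624511719)), (array([273.6425, 132.1584]), ((275.4586181640625, 128.89939880371094), (24.422380447387695, 72.39685821533203), 67.61986541748047))]
(array([ 0.5001, -0.3768,  0.0414]), np.float64(0.0006058827938490398))
```

```bash
python3 -m handwheel '[[0.05,0,0,0,0,0,1],[0.05,0,0,0,0,0,1],[0.05,0,0,0,0,0,1],[0.05,0,0,0,0,0,1],[0.05,0,0,0,0,0,1]]';python3 -m handwheel '[[0.05,0,0,0,0,0,1],[0.05,0,0,0,0,0,1],[0.05,0,0,0,0,0,1],[0.05,0,0,0,0,0,1],[0.05,0,0,0,0,0,1]]';python3 -m handwheel '[[0.05,0,0,0,0,0,1],[0.05,0,0,0,0,0,0.48],[0.05,0,0,0,0,0,0]]';python3 -c "
from h import *
go([.5005,-.3775,.205],-170)"
```

```text
clock: 23.32
tool_pos: [0.5254, -0.3234, 0.3008]
orientation: [-179.9, 0.0, -131.2]
force: [-0.3, 0.2, 0.0]
opening: 0.0459
gripper_force: 0.0
clock: 23.95
tool_pos: [0.5254, -0.3233, 0.3007]
orientation: [-180.0, 0.1, -161.2]
force: [0.4, -0.6, 0.3]
opening: 0.0461
gripper_force: 0.0
clock: 24.32
tool_pos: [0.5253, -0.3234, 0.3006]
orientation: [-180.0, 0.1, -169.9]
force: [0.4, 0.8, 0.2]
opening: 0.0461
gripper_force: 0.0
now [ 0.5253 -0.3234  0.3006] [-179.9651    0.0603 -169.8533] shift [ 1.363  -1.9529  3.8249] turn [-0.0058  0.0101  0.0245]
```

```bash
python3 -m handwheel '[[0.05,0.7,-1,0,0,0,0.02],[0.05,0.66,-0.95,0.5,0,0,0],[0.05,0,0,1,0,0,0],[0.05,0,0,0.5,0,0,0],[0.05,0,0,0,0,0,0]]'; python3 - <<'E'
from h import *
v=cam('wrist');save(v,'w11')
go([.5005,-.3775,.205],-170)
E
```

```text
clock: 24.95
tool_pos: [0.5, -0.3772, 0.2493]
orientation: [180.0, -0.1, -170.0]
force: [-0.3, 0.3, -0.0]
opening: 0.0462
gripper_force: 0.0
now [ 0.5004 -0.3773  0.2502] [-179.991    -0.0183 -169.9542] shift [-0.0025 -0.0085  1.8061] turn [-0.0015 -0.003   0.0076]
```

```bash
python3 -m handwheel '[[0.05,0,0,0.6,0,0,0],[0.05,0,0,0.7,0,0,0],[0.05,0,0,0.5,0,0,0],[0.05,0,0,0,0,0,0]]'; python3 -m handwheel '[[-1,0,0,0,0,0,0],[-1,0,0,0,0,0,0],[-1,0,0,0,0,0,0],[-1,0,0,0,0,0,0],[-1,0,0,0,0,0,0]]'
```

```text
clock: 25.5
tool_pos: [0.4995, -0.3773, 0.2032]
orientation: [179.9, -0.1, -170.0]
force: [-0.3, 0.4, -0.7]
opening: 0.0463
gripper_force: 0.0
clock: 26.12
tool_pos: [0.5001, -0.3776, 0.2053]
orientation: [-180.0, 0.0, -170.0]
force: [0.2, 0.2, 2.6]
opening: 0.0159
gripper_force: 30.0
```

```bash
python3 -m handwheel '[[-1,0,0,-0.3,0,0,0],[-1,0,0,-0.7,0,0,0],[-1,0,0,-1,0,0,0],[-1,0,0,-1,0,0,-0.5],[-1,0,0,0,0,0,-1]]'; python3 -m handwheel '[[-1,0,0,0,0,0,-1],[-1,0,0,0,0,0,-1],[-1,0,0,0,0,0,-1],[-1,0,0,0,0,0,-1],[-1,0,0,0,0,0,-1]]'; python3 -m handwheel '[[-1,0,0,0,0,0,-1],[-1,0,0,0,0,0,-1],[-1,0,0,0,0,0,-1],[-1,0,0,0,0,0,-1],[-1,0,0,0,0,0,-1]]'; python3 -c "
from h import *
go([.5185,-.1402,.2093],-100.9)"
```

```text
clock: 26.75
tool_pos: [0.5007, -0.3779, 0.2837]
orientation: [-179.8, 0.2, -160.8]
force: [-0.5, -0.5, -1.7]
opening: 0.0159
gripper_force: 30.0
clock: 27.38
tool_pos: [0.5001, -0.3775, 0.2812]
orientation: [-179.9, 0.0, -130.8]
force: [0.5, 0.3, -0.7]
opening: 0.0159
gripper_force: 30.0
clock: 28.0
tool_pos: [0.5001, -0.3776, 0.2812]
orientation: [-179.9, -0.0, -100.8]
force: [-1.0, -0.4, -1.4]
opening: 0.0157
gripper_force: 30.0
now [ 0.5001 -0.3776  0.2812] [-179.9388   -0.016  -100.8221] shift [-9.4645  1.0613  2.8738] turn [-0.0102 -0.0027  0.013 ]
```

```bash
python3 -m handwheel '[[-1,-1,0.1,0,0,0,0],[-1,-1,0.1,0,0,0,0],[-1,-1,0.1,0,0,0,0],[-1,-1,0.1,0,0,0,0],[-1,-1,0.1,0,0,0,0]]'; python3 -m handwheel '[[-1,-1,0.15,0.5,0,0,0],[-1,-1,0.2,0.7,0,0,0],[-1,-1,0.2,0.8,0,0,0],[-1,-1,0,0.87,0,0,0.01],[-1,-0.3,0,0,0,0,0]]';python3 -m handwheel '[[-1,0,0,0,0,0,0]]'; python3 - <<'E'
from h import *
go([.5185,-.1402,.2093],-100.9)
vs=[cam(n) for n in("scene","top")];save(vs[0],"s2");save(vs[1],"t2")
def crop(v,X,h=60,w=80,f=5):
    x,y=np.round(proj(v,X)).astype(int);x0,y0=max(x-w,0),max(y-h,0);print(x0,y0)
    return cv2.resize(v[0][y0:y0+h*2,x0:x0+2*w],(w*f,h*f),interpolation=cv2.INTER_CUBIC)
m=[.552,.0365,.05]
m=[.545,.0,.05]
cv2.imwrite("pics/m2.png",np.hstack([crop(v,m) for v in vs]))
for v in vs: print(proj(v,[.552,.0365,.05]),proj(v,[.5483,.0169,.05]))
E
```

```text
clock: 28.62
tool_pos: [0.5118, -0.2517, 0.2812]
orientation: [-179.9, -0.0, -101.0]
force: [0.3, 0.3, -1.6]
opening: 0.0161
gripper_force: 30.0
clock: 29.25
tool_pos: [0.5186, -0.1432, 0.2079]
orientation: [179.9, -0.0, -101.0]
force: [0.6, -0.0, -0.7]
opening: 0.0156
gripper_force: 30.0
clock: 29.38
tool_pos: [0.5194, -0.1441, 0.2093]
orientation: [-179.9, 0.0, -101.0]
force: [-0.1, -0.8, -1.0]
opening: 0.0156
gripper_force: 30.0
now [ 0.5194 -0.1441  0.2093] [-179.9222    0.0055 -101.0165] shift [-0.1457  0.0634  0.0001] turn [-0.013   0.0009 -0.0194]
176 139
185 121
[251.6278 191.4661] [254.2207 195.6741]
[254.6989 179.1773] [259.9984 180.158 ]
```

View pics/m2.png

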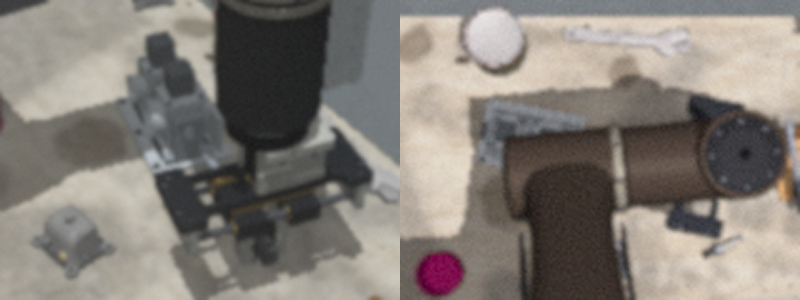

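The picture shows both bodies seated with bells toward the robot; the spindle tip is hidden behind the wrist, so I insert gently by force.

```bash
python3 -m handwheel '[[-1,-0.5,0.06,0,0,0,-0.01],[-1,-0.5,0,0,0,0,0],[-1,-0.4,0,0,0,0,0],[-1,0,0,0,0,0,0]]'; python3 -m handwheel '[[-1,-0.3,0,0,0,0,0],[-1,-0.3,0,0,0,0,0],[-1,0,0,0,0,0,0]]'; python3 -c "
from h import *
go([.547,.0086,.2093],-100.9);print(get_obs()['moment'],get_obs()['force'])"
```

```text
clock: 29.98
tool_pos: [0.5242, -0.1088, 0.2082]
orientation: [-180.0, 0.0, -100.9]
force: [0.3, -1.2, -1.9]
opening: 0.016
gripper_force: 30.0
clock: 30.35
tool_pos: [0.527, -0.0945, 0.2082]
orientation: [-180.0, -0.0, -101.0]
force: [-0.7, 0.6, -1.5]
opening: 0.016
gripper_force: 30.0
now [ 0.527  -0.0945  0.2082] [-179.9969   -0.0004 -100.9875] shift [-4.1995 -0.0006 -0.0455] turn [-0.0005 -0.0001 -0.0146]
[ 0.0058 -0.0653  0.0176] [-0.7182  0.578  -1.4578]
```

```bash
python3 -m handwheel '[[-1,-0.4,0,-0.04,0,0,0],[-1,-0.4,0,0,0,0,0],[-1,-0.4,0,0,0,0,0],[-1,0,0,0,0,0,0]]'; python3 -m handwheel '[[-1,-0.4,0,0,0,0,0],[-1,-0.4,0,0,0,0,0],[-1,0,0,0,0,0,0]]'; python3 -c "
from h import *
go([.547,.0086,.2093],-100.9);print(get_obs()['moment'],get_obs()['force'])"
```

```text
clock: 30.85
tool_pos: [0.5328, -0.0646, 0.2092]
orientation: [-180.0, 0.0, -101.0]
force: [0.3, 0.3, -1.3]
opening: 0.0159
gripper_force: 30.0
clock: 31.22
tool_pos: [0.5366, -0.0451, 0.2092]
orientation: [-180.0, 0.0, -101.0]
force: [-0.5, -0.7, -1.9]
opening: 0.0157
gripper_force: 30.0
now [ 0.5366 -0.0451  0.2092] [-179.9874    0.0054 -100.9763] shift [-2.1892  0.0025 -0.0044] turn [-0.0021  0.0009 -0.0127]
[ 0.0016 -0.0298  0.0127] [-0.5184 -0.7206 -1.9042]
```

```bash
python3 -m handwheel '[[-1,-0.4,0,0,0,0,0],[-1,-0.4,0,0,0,0,0],[-1,-0.4,0,0,0,0,0],[-1,0,0,0,0,0,0]]'; python3 -m handwheel '[[-1,-0.3,0,0,0,0,0],[-1,-0.3,0,0,0,0,0],[-1,-0.2,0,0,0,0,0],[-1,0,0,0,0,0,0]]'; python3 -c "
from h import *
go([.547,.0086,.2093],-100.9);print(get_obs()['moment'],get_obs()['force'])"
```

```text
clock: 31.72
tool_pos: [0.5424, -0.0156, 0.2092]
orientation: [-180.0, 0.0, -101.0]
force: [0.5, 0.3, -1.1]
opening: 0.0158
gripper_force: 30.0
clock: 32.22
tool_pos: [0.5461, 0.0036, 0.2092]
orientation: [-180.0, 0.0, -101.0]
force: [0.5, -0.1, -1.6]
opening: 0.0157
gripper_force: 30.0
now [0.5461 0.0036 0.2092] [-179.9957    0.0027 -100.9974] shift [-0.2031  0.0011 -0.0057] turn [-0.0007  0.0004 -0.0162]
[ 0.0207  0.0269 -0.0101] [ 0.4526 -0.1218 -1.5691]
```

```bash
python3 -m handwheel '[[-1,-0.1,0,0,0,0,0],[-1,-0.1,0,0,0,0,0],[-1,0,0,0,0,0,0]]'; python3 -m handwheel '[[-1,-0.06,0,0,0,0,0],[-1,0,0,0,0,0,0]]';  python3 -c "
from h import *
go([.547,.0086,.2093],-100.9);print(get_obs()['moment'],get_obs()['force'])"
```

```text
clock: 32.6
tool_pos: [0.5469, 0.0082, 0.2091]
orientation: [180.0, -0.0, -101.0]
force: [0.5, 0.3, -1.1]
opening: 0.016
gripper_force: 30.0
clock: 32.85
tool_pos: [0.547, 0.0087, 0.2091]
orientation: [180.0, -0.1, -101.0]
force: [1.1, -6.6, -0.7]
opening: 0.0158
gripper_force: 30.0
now [0.547  0.0087 0.2091] [ 179.9584   -0.0856 -101.0443] shift [ 0.005  -0.0013 -0.0068] turn [ 0.007  -0.0143 -0.024 ]
[-2.2801 -0.3529 -0.0367] [ 1.0603 -6.5845 -0.7284]
```

```bash
python3 -m handwheel '[[-1,-0.02,0,0,0,0,0],[-0.4,0,0,0,0,0,0],[0.05,0,0,0,0,0,0],[0.05,0,0,0,0,0,0],[0.05,0,0,0,0,0,0]]'; python3 -m handwheel '[[0.05,0,0,-0.5,0,0,0],[0.05,0,0,-1,0,0,0],[0.05,0,0,-1,0,0,0],[0.05,0.5,0,-1,0,0,0],[0.05,1,0,-0.5,0,0,0]]'; python3 -m handwheel '[[0.05,1,0,0,0,0,0],[0.05,1,0,0,0,0,0],[0.05,-1,0,-1,0,0,0],[0.05,-1,0,-0.5,0,0,0],[0.05,-0.5,0,0,0,0,0]]';python3 - <<'E'
from h import *
vs=[cam("wrist"),cam("scene")]
m=[.552,.0365,.05]
x,y=np.round(proj(vs[1],m)).astype(int)
B=cv2.resize(vs[1][0][y-60:y+60,x-50:x+50],(500,600),interpolation=cv2.INTER_CUBIC)
A=cv2.resize(vs[0][0][:,130:390],(300,443),interpolation=cv2.INTER_CUBIC)
A=np.vstack([A,np.zeros((157,300,3),np.uint8)])
cv2.imwrite("pics/fin.png",np.hstack([A,B])); print(get_obs()["tool_pos"],proj(vs[0],m))
E
```

```text
clock: 33.48
tool_pos: [0.5473, 0.0102, 0.2092]
orientation: [-180.0, 0.0, -101.0]
force: [-0.9, 0.6, -0.0]
opening: 0.045
gripper_force: 0.0
clock: 34.1
tool_pos: [0.5405, -0.0265, 0.3117]
orientation: [-179.8, 0.1, -100.9]
force: [0.3, -0.7, -0.4]
opening: 0.046
gripper_force: 0.0
clock: 34.72
tool_pos: [0.5429, -0.0136, 0.3485]
orientation: [-179.8, 0.1, -101.0]
force: [-0.6, -0.3, 0.1]
opening: 0.0459
gripper_force: 0.0
[ 0.5424 -0.0136  0.3468] [259.7402 238.5152]
```

View pics/fin.png

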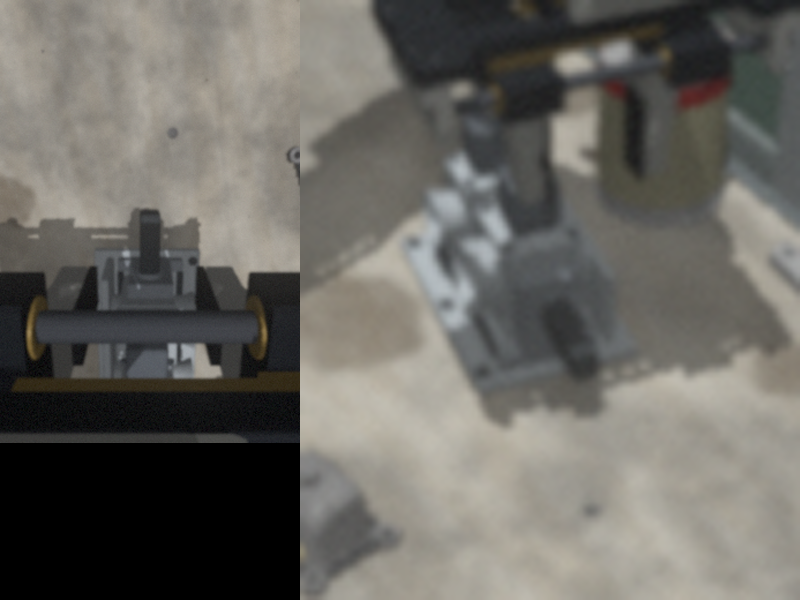

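```bash
python3 - <<'E'
from h import *
v=cam("wrist");th=np.radians(-10.84);c,s=np.cos(th),np.sin(th)
for u,z in(((130+149/1.1538,209/1.1538),.059),((130+149/1.1538,275/1.1538),.059)):
    p=onz(v,u,z)[:2]-[.5655,.1053];print("jig xy",c*p[0]+s*p[1],-s*p[0]+c*p[1])
print(close_job())
E
```

```text
jig xy -0.0008739391099281124 -0.13012989006433212
jig xy -0.0009296479714446665 -0.07567445122847472
the job is handed in; nothing more can be done
None
```

Both carburettor bodies are in their own seats with the bells facing away from the back wall. The long spindle went in until it met firm contact where I expected its shoulder to seat; I let go, moved the arm clear, and handed the job in at about 35 s. My last check put the block's rear end up to 6 mm further out than it should be (a rough pixel reading), so I can't confirm the 4.5 mm shoulder limit, and no verdict came back.

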